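Get the flat tin out from behind the spices

TASK

The flat tin lies on the back of the bamboo organiser with three spice containers standing in the seats in front of it. First stand all three of them upright on the white side tray, then lay the tin flat in the middle of the dark wooden breakfast board, and then put each container back upright in the very seat it came from. Do not knock anything over, and leave the pea tin and the tea light where they are.

Things in the scene. Friction and masses are not known exactly. Their poses are not given: they have to be found in the camera images.
- organiser: fixed bamboo organiser, 200 (y) x 136 (x) x 24 mm, end cheeks 30 mm high. Origin on the worktop under it; x points from the front row back to the deck, y along the row. Three seats 56 x 56 mm with 4 mm walls, floor 8 mm, wall tops 24 mm (front 20) above the worktop, centres at x = -32.5, y = +60, 0, -60 mm. Rear deck: flat, no rim, 24 mm high, from x = -4.5 to +70.5 mm
- brown_cap_jar_mid (a point): centre (half-way up) of a slim round spice jar with dark brown cap, 41 mm in diameter all the way up, 105 mm tall, 110 g; z points up. At the start it stands upright in the middle of one of the three seats, its foot on the seat floor
- green_cap_jar_mid (a point): centre (half-way up) of a round spice jar with green cap, 46 mm in diameter all the way up, 106 mm tall, 110 g; z points up. At the start it stands upright in the middle of one of the three seats
- salt_shaker_mid (a point): centre (half-way up) of a white glass salt shaker with a domed pierced metal-grey top, 90 mm tall, 100 g; body 44 mm in diameter up to 70 mm, head 34 mm in diameter from 74 to 90 mm above its foot; z points up. At the start it stands upright in the middle of one of the three seats
- flat_tin_mid (a point): centre of the flat oblong tin with rounded corners, 63 mm (its x, the way to grip it; 60 mm at grip) by 105 mm (its y), 26 mm tall, 150 g; z points up. At the start it lies on the rear deck, its long side along the organiser's y, 3 to 10 mm behind the seats
- side_tray: fixed shallow white enamel tray with blue rim, 254 mm (its x) by 129 mm (its y); inner floor 3 mm and rim 11 mm above the worktop; origin on the worktop under its middle. Empty at the start; the containers wait here
- breakfast_board: fixed dark wooden breakfast board, 230 mm (its x) by 140 mm (its y), top 12 mm above the worktop; origin on the worktop under its middle. The tin belongs in its middle, either way round. One of tray and board lies left of the organiser, the other right
- pea_tin_mid (a point): centre of a round food tin, 58 mm in diameter, 72 mm tall, loose bystander behind the organiser; not to be moved
- tealight_mid (a point): centre of a small tea light in a metal cup, 38 mm in diameter, 15 mm tall, loose bystander on the worktop in front of the organiser; not to be moved
Mind the look-alikes: they are no part of the job. What is shaped like the part that bears brown_cap_jar_mid but purple or red is not meant.

How it is judged:
By the outcome, as a careful person would: the job done as asked, in the order asked, and still so for the second after the job is handed in, with the robot touching nothing.
It also fails if it takes over 147 s, if anything falls off the work surface, if the arm or the gripper's body presses on something with over 40 N, if the wrist force passes 120 N, or if a joint passes its speed limit or range.

ROBOT

A 6-joint arm with a two-finger parallel gripper is mounted at the origin on a cart in front of the work surface, level with it; the furniture and walls round the work are solid. World frame = base frame: x ahead of the robot, y to its left, z up, the work surface at z = 0. Lengths are in m, angles in rad, forces in N, time in s.
With the tool pointing down it reaches from about 0.25 to 0.775 m from the base axis. Payload 4 kg.
Tool frame: the origin (TCP) lies on the centre line of the jaws, within the pads' length; the fingertips stand 17 mm ahead of it and the grasp point (between the pads) lies 2 mm behind it; z points along the fingers, y is the line along which they close (so a half turn about z gives the same grasp; the last joint's range is limited). The gripper opens to 94 mm and grips with 3 to 60 N. Pads are 16 mm wide; open, the fingers measure 119 mm over their backs; the gripper's body (75 mm by 177 mm) begins 78 mm behind the grasp point.
Start: joints at [-1.348, 0.087, 1.371, -0, 1.684, -0.103], TCP at [0.176, -0.521, 0.223] pointing down, gripper open.
Joint ranges: [-3.1, 3.1], [-0.76, 2.03], [0.27, 2.55], [-1.08, 4.22], [0.17, 2.65], [-2.57, 2.57]. Speed limits (rad/s): [2.79, 2.79, 3.14, 3.14, 3.14, 3.14].

INTERFACE

Orientations are given as [roll, pitch, yaw] about the fixed x, y, z axes, in that order (R = Rz(yaw) Ry(pitch) Rx(roll)).
In Python, from bench import robot gives the robot as it stands.
- The arm moves only by the tool servo_tool, never from a script. Its argument "plan" is a list of rows, each a list of 7 numbers: the shift along the tool's x, y, z normalised to -1 to 1, where 1 is 0.1 m, then the turn, a rotation vector about the tool's x, y, z normalised to -1 to 1, where 1 is pi/2 rad, then the finger opening in mm, from 0 to 94. In form: [[x, y, z, ax, ay, az, gripper], ...]. A call has 1 to 12 rows; each row is the pose to reach, as a shift and turn from the pose commanded when the call began, along the tool's axes at that moment; what a row does not reach only later rows make up. A row lasts 1/12 s, in which the tool goes at most 41.7 mm and 7.16 degrees, less where a joint would pass 70% of its speed; a pose out of reach is approached as far as the arm can. A call with a number of a shift or a turn outside -1 to 1 is refused whole. A call with a gripper value outside its range is refused whole. The fingers move at their own pace and stop on an object; the grip force is fixed at half the most. Time passes only in rows, so rows that repeat a pose let the fingers close. It gives the time, the measured TCP pose, the force, the opening and the grip force at its end, in the units of the state.
- robot.get_obs(): the state, without advancing time (a new reading comes with each control period).
- robot.snapshot(name): name is "side" or "top" or "wrist"; returns the picture (384x512x3 uint8, red, green, blue); there is no depth.
- robot.camera_params(name): a dict with "camera_matrix" (3x3 intrinsics, pixels), "rvec" (rotation vector, rad) and "tvec" (3), from world to camera coordinates, as OpenCV has them; the wrist camera has in their place "tool_from_camera" (4x4, takes a point from camera to tool coordinates, whose origin is the TCP and whose axes are the flange's). Camera axes: x right, y down, z forward; pixel columns grow to the right and rows downward; lengths in m; the calibration is good to about 2 mm. A picture is of the moment at which its call begins: read the wrist's pose just before it. camera_params takes no time and is no camera call.
- robot.close_job(): hands the job in; it is judged then, once.
Trained networks look in the newest picture that a camera, given by its name, has taken for a name from the list of things; names that differ only in an ending like _2 or _b are one class to them, and where a whole thing is asked for, a point or a joint stands for the part that bears it (a point fixed in the world has none). Each returns a list of dicts, best first, with "conf" (0 to 1); they miss things now and then, are a little off and sometimes report something else, mostly with a low value. They report only what shows in the picture. A call takes as long as a camera call. They do not tell look-alikes from the thing itself.
- robot.find_in(thing, camera): "extent" ([centre column, centre row, width, height] in pixels, round what is visible of it).
The state is a dict: "time": time; "joint_positions": joint angles; "qvel": joint speeds; "joint_torque": joint torques, N m; "tool_pos": TCP position; "ee_rot": TCP orientation; "wrist_force": force on the tool from outside, world axes, zero at the start; "wrist_torque": the same for the moment, N m; "width": finger opening in m; "finger_force": force on a finger pad.
Only numpy, scipy, OpenCV 4.12 (cv2) and the standard library are available. Lean on these libraries where they do the work, as an engineer would, in place of code of your own. Each camera call takes 0.05 s, during which the arm holds its last target. There are 200 camera calls.

## Working session

There is one attempt and no reset: what is moved stays moved. The work goes in short steps, Python scripts to look and compute and a tool call to move; the robot and the scene stay as the last step left them, time stands still between calls to the robot, and variables do not carry over. Pictures are saved under pics/ and viewed, at most 14 in all, crops included, and the job is handed in when it is done.

Besides the shell and the picture viewer there is one more tool, called after "Request:" as a command line: name --pt "numbers of a row" for each row, then --argument value for the rest. servo_tool: Moves the arm, as the interface text tells. Scaled input: -1 to 1 covers 0.1 m each way for a shift and pi/2 rad each way for a turn. Its arguments: {"type":"object","properties":{"plan":{"type":"array","items":{"type":"array","items":{"type":"number"}}}},"required":["plan"]}

```bash
mkdir -p pics; ls; cat > h.py <<'E'
import numpy as np,cv2
from bench import robot
from scipy.spatial.transform import Rotation as R
def cam(n):
    p=robot.camera_params(n);K=np.array(p["camera_matrix"])
    if "rvec" in p:
        Rm=cv2.Rodrigues(np.array(p["rvec"],float))[0];t=np.array(p["tvec"],float).ravel()
        return K,Rm,t
    o=robot.get_obs();T=np.eye(4);T[:3,:3]=R.from_euler('xyz',o["ee_rot"]).as_matrix();T[:3,3]=o["tool_pos"]
    M=np.linalg.inv(T@np.array(p["tool_from_camera"]));return K,M[:3,:3],M[:3,3]
def ray(c,u,v,z):
    K,Rm,t=c;d=Rm.T@np.linalg.inv(K)@[u,v,1];o=-Rm.T@t
    return o+d*(z-o[2])/d[2]
def proj(c,P):
    K,Rm,t=c;q=(K@(Rm@np.atleast_2d(P).T+t[:,None])).T;return q[:,:2]/q[:,2:]
def snap(n,f=None):
    c=cam(n);im=robot.snapshot(n)
    if f: cv2.imwrite("pics/"+f,cv2.cvtColor(im,cv2.COLOR_RGB2BGR))
    return c,im
E
python3 - <<'E'
from h import *
o=robot.get_obs();print(o)
for n in("top","side"):
    c,im=snap(n,n+"0.png");print(n,-c[1].T@c[2])
    for t in("organiser","brown_cap_jar_mid","green_cap_jar_mid","salt_shaker_mid","flat_tin_mid","side_tray","breakfast_board","pea_tin_mid","tealight_mid"):
        for d in robot.find_in(t,n)[:3]:
            e=d["extent"];print(n,t,np.round(e),round(d["conf"],2),ray(c,e[0],e[1],0.0).round(3))
E
```

```text
pics
{'time': 0.0, 'joint_positions': array([-1.34812102e+00,  8.79659079e-02,  1.37224129e+00, -1.19898202e-05,
        1.68360403e+00, -1.03054820e-01]), 'qvel': array([ 0.00097   , -0.00021051,  0.00056953,  0.00034736, -0.00049112,
        0.00052975]), 'joint_torque': array([-2.08889905e-03, -3.40183961e+01, -3.02425361e+01,  7.16505619e-02,
        3.29523382e-02, -1.54313648e-04]), 'tool_pos': array([ 0.17590215, -0.52057277,  0.22130476]), 'ee_rot': array([-3.13938462e+00, -2.16376757e-04,  3.25728555e-01]), 'wrist_force': array([-0.30461454,  0.85797766, -0.79155769]), 'wrist_torque': array([-0.01953046,  0.0615354 , -0.01567705]), 'finger_force': 0.0, 'width': 0.09387647555636214}
top [ 0.50455574 -0.0862506   1.0503426 ]
top organiser [260. 184.  85.  65.] 0.91 [ 0.586 -0.085  0.   ]
top brown_cap_jar_mid [319. 210.  24.  15.] 0.77 [ 0.515 -0.247  0.   ]
top brown_cap_jar_mid [260. 196.  18.  11.] 0.54 [ 0.554 -0.085  0.   ]
top brown_cap_jar_mid [293. 244.  17.  17.] 0.54 [ 0.422 -0.174  0.   ]
top green_cap_jar_mid [238. 200.  22.  19.] 0.83 [ 0.542 -0.024  0.   ]
top sa
[... 697 characters left out ...]
  0.   ]
side brown_cap_jar_mid [269. 193.  17.  43.] 0.66 [ 0.585 -0.145 -0.   ]
side brown_cap_jar_mid [334. 196.  24.  42.] 0.59 [ 0.441 -0.218  0.   ]
side green_cap_jar_mid [261. 209.  17.  53.] 0.81 [ 0.572 -0.082 -0.   ]
side salt_shaker_mid [276. 179.  12.  35.] 0.55 [ 0.595 -0.201  0.   ]
side flat_tin_mid [244. 189.  34.  42.] 0.9 [ 0.647 -0.125  0.   ]
side side_tray [201. 304. 138. 105.] 0.77 [0.538 0.211 0.   ]
side breakfast_board [324. 157.  99.  52.] 0.57 [ 0.528 -0.353  0.   ]
side breakfast_board [252. 208.  84.  75.] 0.2 [ 0.593 -0.073  0.   ]
side pea_tin_mid [138. 230.  32.  39.] 0.96 [0.777 0.124 0.   ]
side tealight_mid [308. 248.  16.  24.] 0.54 [ 0.421 -0.028 -0.   ]
```

```bash
python3 - <<'E'
import cv2
a=cv2.imread("pics/top0.png")[90:290,110:430];b=cv2.imread("pics/side0.png")[120:370,100:400]
cv2.imwrite("pics/t.png",cv2.resize(a,None,fx=2.5,fy=2.5,interpolation=2))
cv2.imwrite("pics/s.png",cv2.resize(b,None,fx=2.4,fy=2.4,interpolation=2))
E
```

```text
(no output)
```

View pics/t.png

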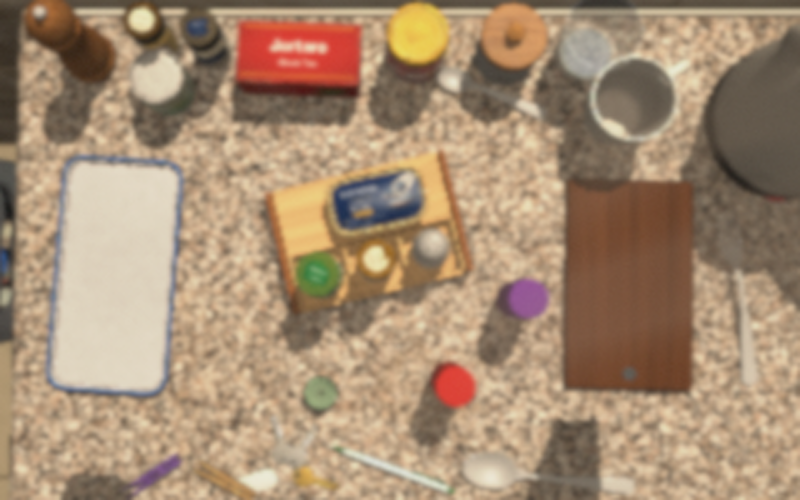

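View pics/s.png

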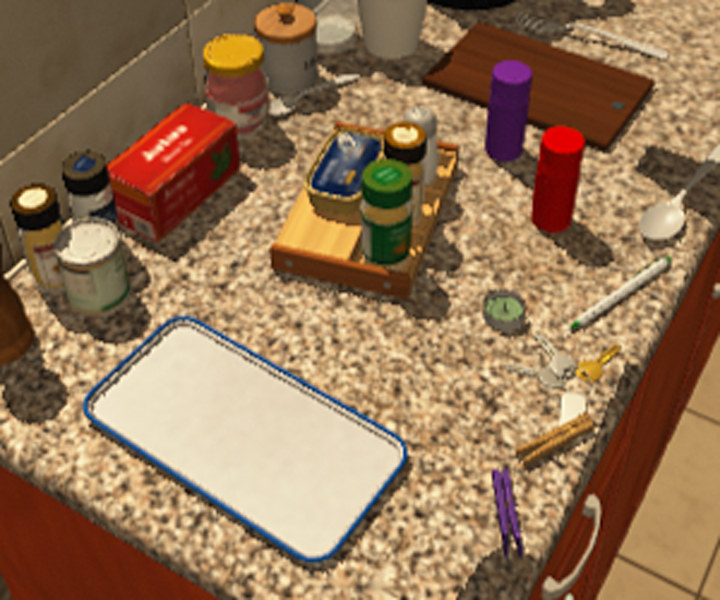

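The top view shows the tray on the left and the board on the right. The organiser is yawed about +13°, with the seats left to right holding green, brown and salt. The tin lies on the deck, and the purple and red look-alikes stand between the organiser and the board.

```bash
python3 - <<'E'
from h import *
c=cam("top")
def P(l,z): return np.array([ray(c,110+(u+.5)/2.5-.5,90+(v+.5)/2.5-.5,z)[:2] for u,v in l])
for n,l,z in(("tray",[(66,157),(183,163),(165,395),(48,388)],.011),("board",[(567,182),(691,182),(691,388),(566,388)],.012),("org",[(268,193),(442,153),(470,270),(295,312)],.03)):
    p=P(l,z);a=(p[0]+p[1]-p[2]-p[3])/2
    print(n,p.mean(0).round(4),np.degrees(np.arctan2(a[1],a[0])).round(2),np.linalg.norm(a).round(3),np.linalg.norm(p[0]-p[1]).round(3))
for n,uv,z in(("green",(318,273),.114),("brown",(376,259),.113),("salt",(430,245),.09),("tin",(376,201),.05)): print(n,P([uv],z).round(4))
print(robot.camera_params("wrist"))
E
```

```text
tray [0.543 0.2  ] -3.55 0.253 0.129
board [ 0.5325 -0.3588] -1.04 0.224 0.135
org [ 0.5885 -0.0764] 13.09 0.13 0.192
green [[ 0.541  -0.0274]]
brown [[ 0.5548 -0.0844]]
salt [[ 0.5702 -0.1388]]
tin [[ 0.6194 -0.0842]]
{'camera_matrix': array([[327.93905061,   0.        , 261.10274951],
       [  0.        , 327.93905061, 188.70359197],
       [  0.        ,   0.        ,   1.        ]]), 'tool_from_camera': array([[-2.62092515e-04, -9.60647165e-01, -2.77771410e-01,
         8.05708218e-02],
       [ 9.99999940e-01, -1.88725225e-04, -2.90865597e-04,
        -1.19909628e-03],
       [ 2.26996740e-04, -2.77771469e-01,  9.60647156e-01,
        -1.60791589e-01],
       [ 0.00000000e+00,  0.00000000e+00,  0.00000000e+00,
         1.00000000e+00]])}
```

Request:
servo_tool --pt "0.3 -0.3 -0.1 0 0 -0.08 94" --pt "0.6 -0.6 -0.2 0 0 -0.16 94" --pt "1 -1 -0.2 0 0 -0.24 94" --pt "1 -1 -0.2 0 0 -0.32 94" --pt "1 -1 -0.2 0 0 -0.4 94" --pt "1 -1 -0.2 0 0 -0.48 94" --pt "1 -1 -0.2 0 0 -0.56 94" --pt "1 -1 -0.2 0 0 -0.64 94" --pt "1 -1 -0.2 0 0 -0.72 94" --pt "1 -1 -0.2 0 0 -0.8 94" --pt "1 -1 -0.2 0 0 -0.88 94" --pt "1 -1 -0.2 0 0 -0.938 94"

```text
time: 2.0
tool_pos: [0.2388, -0.3943, 0.2426]
ee_rot: [3.142, 0.0, 1.805]
wrist_force: [0.4, -0.1, -0.0]
width: 0.0939
finger_force: 0.0
```

Request:
servo_tool --pt "0.2 0.3 0 0 0 0 94" --pt "0.4 0.6 0 0 0 0 94" --pt "0.6 0.95 0 0 0 0 94"

```text
time: 2.25
tool_pos: [0.3177, -0.314, 0.2426]
ee_rot: [-3.142, 0.001, 1.796]
wrist_force: [0.7, -0.2, -0.1]
width: 0.094
finger_force: 0.0
```

Request:
servo_tool --pt "0.2 0.3 0 0 0 0 94" --pt "0.4 0.6 0 0 0 0 94" --pt "0.6 0.95 0 0 0 0 94"

```text
time: 2.5
tool_pos: [0.3972, -0.2332, 0.2429]
ee_rot: [3.141, 0.001, 1.798]
wrist_force: [0.6, -0.3, 0.5]
width: 0.0941
finger_force: 0.0
```

Request:
servo_tool --pt "0.2 0.3 0 0 0 0 94" --pt "0.4 0.6 0 0 0 0 94" --pt "0.6 0.95 0 0 0 0 94"

```text
time: 2.75
tool_pos: [0.4763, -0.153, 0.2429]
ee_rot: [3.141, 0.001, 1.799]
wrist_force: [0.5, -0.5, -0.0]
width: 0.0939
finger_force: 0.0
```

Request:
servo_tool --pt "0.2 0.3 0 0 0 0 94" --pt "0.4 0.6 0 0 0 0 94" --pt "0.5 0.9 0 0 0 0 94" --pt "0.5 0.9 0 0 0 0 94" --pt "0.5 0.9 0 0 0 0 94"

```text
time: 3.17
tool_pos: [0.5525, -0.0844, 0.2416]
ee_rot: [-3.14, -0.0, 1.802]
wrist_force: [-0.4, -0.1, -0.4]
width: 0.0938
finger_force: 0.0
```

```bash
python3 - <<'E'
from h import *
o=robot.get_obs();print(o["time"],o["tool_pos"],np.degrees(o["ee_rot"]),o["joint_positions"])
c,im=snap("wrist","w1.png")
for t in("organiser","brown_cap_jar_mid","green_cap_jar_mid","salt_shaker_mid","flat_tin_mid"):
        for d in robot.find_in(t,"wrist")[:2]:
            e=d["extent"];print(t,np.round(e),round(d["conf"],2),ray(c,e[0],e[1],0.11).round(3))
E
```

```text
3.1667 [ 0.55246636 -0.08443186  0.24161746] [-1.79900686e+02 -2.07101870e-02  1.03234838e+02] [-2.52809673e-01  1.05555415e-01  1.31321631e+00 -4.92095094e-04
  1.72452347e+00 -4.83876427e-01]
organiser [298. 157. 126. 168.] 0.58 [ 0.578 -0.05   0.11 ]
brown_cap_jar_mid [136. 213.  70.  63.] 0.96 [ 0.442 -0.137  0.11 ]
brown_cap_jar_mid [266. 175.  40.  62.] 0.9 [ 0.553 -0.073  0.11 ]
green_cap_jar_mid [265. 117.  51.  51.] 0.64 [ 0.541 -0.022  0.11 ]
green_cap_jar_mid [265. 223.  39.  41.] 0.39 [ 0.563 -0.119  0.11 ]
salt_shaker_mid [264. 222.  38.  42.] 0.78 [ 0.562 -0.119  0.11 ]
flat_tin_mid [322. 181.  60.  85.] 0.65 [ 0.605 -0.067  0.11 ]
```

View pics/w1.png

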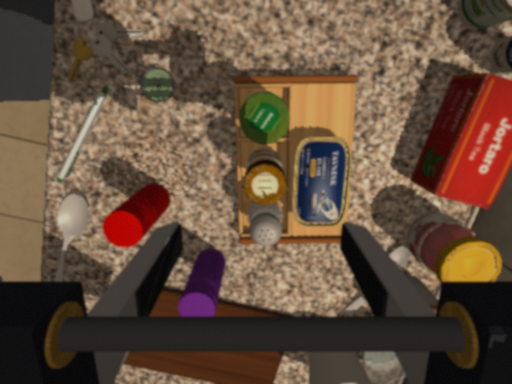

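```bash
cat >> h.py <<'E'
th=np.radians(103.2);AX=np.array([[np.cos(th),np.sin(th)],[np.sin(th),-np.cos(th)]]) # tool x,y in world
E
python3 - <<'E'
from h import *
c=cam("wrist");o=robot.get_obs()
for n,u,v,z in(("green",265,116,.114),("brown",266,185,.113),("salt",265,229,.094),("tin",322,181,.05),("tea",156,85,.015),("cheekTL",235,76,.03),("cheekTR",357,75,.03),("cheekBL",238,243,.03),("cheekBR",355,243,.03)):
    p=ray(c,u,v,z);print(n,p.round(4),"tool shift mm",(AX@(p[:2]-o["tool_pos"][:2])*1000).round(1))
E
```

```text
green [ 0.5396 -0.0235  0.114 ] tool shift mm [63.8  3. ]
brown [ 0.5547 -0.0839  0.113 ] tool shift mm [1.7 3.9]
salt [ 0.5658 -0.1345  0.094 ] tool shift mm [-50.1   3.2]
tin [ 0.6195 -0.0821  0.05  ] tool shift mm [-11.4  67.3]
tea [ 0.4144 -0.0237  0.015 ] tool shift mm [  92.3 -118.9]
cheekTL [0.5007 0.0053 0.03  ] tool shift mm [100.8 -28.3]
cheekTR [0.6287 0.0358 0.03  ] tool shift mm [101.3 103.3]
cheekBL [ 0.5443 -0.1868  0.03  ] tool shift mm [-96.2 -29.7]
cheekBR [ 0.6865 -0.1542  0.03  ] tool shift mm [-96.9 116.1]
```

The wrist view shows the caps in line at column 265: green at row 116, brown at row 185 and salt at row 229. The tin is at (322,181), and the tool is square to the organiser. I'll start with green.

Request:
servo_tool --pt "0.2 0.01 0 0 0 0 94" --pt "0.4 0.02 0 0 0 0 94" --pt "0.625 0.03 0.2 0 0 0 94" --pt "0.625 0.03 0.5 0 0 0 94" --pt "0.625 0.03 0.8 0 0 0 94" --pt "0.625 0.03 1 0 0 0 94"

```text
time: 3.97
tool_pos: [0.5391, -0.024, 0.1402]
ee_rot: [-3.139, -0.001, 1.799]
wrist_force: [-1.2, 0.6, -0.1]
width: 0.094
finger_force: 0.0
```

Request:
servo_tool --pt "0 0 0.2 0 0 0 94" --pt "0 0 0.4 0 0 0 94" --pt "0 0 0.55 0 0 0 94" --pt "0 0 0.64 0 0 0 94" --pt "0 0 0.64 0 0 0 94" --pt "0 0 0.64 0 0 0 60" --pt "0 0 0.64 0 0 0 30" --pt "0 0 0.64 0 0 0 30" --pt "0 0 0.64 0 0 0 30" --pt "0 0 0.64 0 0 0 30" --pt "0 0 0.64 0 0 0 30" --pt "0 0 0.64 0 0 0 30"

```text
time: 4.97
tool_pos: [0.5409, -0.0238, 0.0787]
ee_rot: [3.141, 0.0, 1.799]
wrist_force: [-0.5, 0.6, 0.1]
width: 0.0509
finger_force: 0.0
```

Request:
servo_tool --pt "0 0 0 0 0 0 30" --pt "0 0 0 0 0 0 30" --pt "0 0 0 0 0 0 30" --pt "0 0 0 0 0 0 30"

```text
time: 5.3
tool_pos: [0.5408, -0.0239, 0.0786]
ee_rot: [3.141, 0.0, 1.799]
wrist_force: [-0.4, 0.2, 1.0]
width: 0.0451
finger_force: 30.0
```

Request:
servo_tool --pt "0 0 -0.1 0 0 0 30" --pt "0 0 -0.3 0 0 0 30" --pt "0 0 -0.5 0 0 0 30" --pt "0.1 0 -0.65 0 0 0 30" --pt "0.3 -0.02 -0.7 0 0 0 30" --pt "0.6 -0.04 -0.7 0 0 0 30" --pt "0.86 -0.06 -0.7 0 0 0 30"

```text
time: 5.88
tool_pos: [0.5155, 0.0594, 0.1498]
ee_rot: [3.14, 0.0, 1.798]
wrist_force: [1.1, 0.1, -0.4]
width: 0.0446
finger_force: 30.0
```

Request:
servo_tool --pt "0.25 -0.02 0 0 0 0 30" --pt "0.5 -0.04 0 0 0 0 30" --pt "0.75 -0.05 0 0 0 0 30" --pt "0.86 -0.06 0 0 0 0 30"

```text
time: 6.22
tool_pos: [0.4892, 0.1434, 0.149]
ee_rot: [3.141, -0.001, 1.802]
wrist_force: [-0.8, 0.5, -1.4]
width: 0.045
finger_force: 30.0
```

Request:
servo_tool --pt "0.25 -0.02 0 0 0 0 30" --pt "0.5 -0.04 0 0 0 0 30" --pt "0.7 -0.05 0 0 0 0 30" --pt "0.8 -0.06 0 0 0 0 30" --pt "0.84 -0.06 0.1 0 0 0 30" --pt "0.84 -0.06 0.3 0 0 0 30" --pt "0.84 -0.06 0.5 0 0 0 30"

```text
time: 6.8
tool_pos: [0.4662, 0.2209, 0.0982]
ee_rot: [3.139, 0.001, 1.799]
wrist_force: [0.5, -0.3, -1.7]
width: 0.0451
finger_force: 30.0
```

```bash
python3 - <<'E'
from h import *
c,im=snap("wrist","w2.png")
o=robot.get_obs();print(o["tool_pos"],o["width"])
c,im2=snap("side");cv2.imwrite("pics/c2.png",np.hstack([cv2.cvtColor(im,4)[:,60:460],cv2.cvtColor(im2,4)[:,60:460]]))
E
```

```text
[0.46294885 0.21953046 0.09273456] 0.04493625593986463
```

View pics/c2.png

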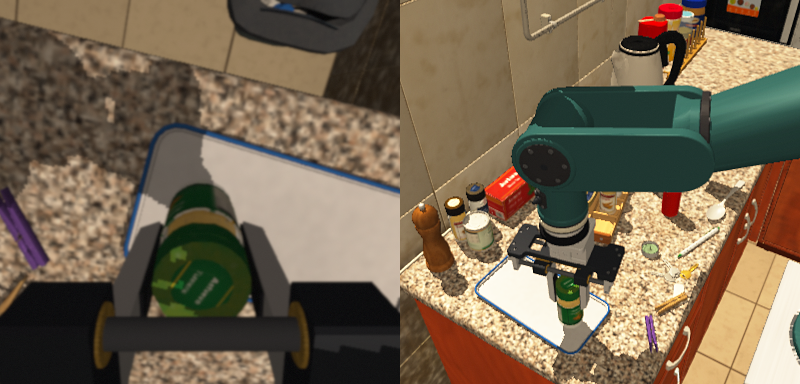

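The green jar hangs upright over the near end of the tray at wrist (200,260), inside the rim. Next I check the settled height.

```bash
python3 - <<'E'
from h import *
robot.snapshot("side")
o=robot.get_obs();print(o["time"],o["tool_pos"],o["width"],o["qvel"].round(3))
E
```

```text
6.95 [0.4639896  0.21991062 0.09612302] 0.04510517130736911 [ 0.003 -0.024 -0.056  0.005  0.004  0.002]
```

Request:
servo_tool --pt "0 0 0.1 0 0 0 30" --pt "0 0 0.18 0 0 0 30" --pt "0 0 0.22 0 0 0 30" --pt "0 0 0.24 0 0 0 30" --pt "0 0 0.248 0 0 0 30" --pt "0 0 0.248 0 0 0 30" --pt "0 0 0.248 0 0 0 30" --pt "0 0 0.248 0 0 0 55" --pt "0 0 0.248 0 0 0 75" --pt "0 0 0.248 0 0 0 75" --pt "0 0 0.248 0 0 0 75"

```text
time: 7.87
tool_pos: [0.4654, 0.2215, 0.074]
ee_rot: [3.141, 0.0, 1.799]
wrist_force: [0.9, -1.2, -0.1]
width: 0.0682
finger_force: 0.0
```

Request:
servo_tool --pt "0 0 0 0 0 0 80" --pt "0 0 0 0 0 0 80" --pt "0 0 -0.2 0 0 0 80" --pt "0 0 -0.5 0 0 0 80" --pt "0 0 -0.75 0 0 0 90" --pt "-0.2 0 -0.8 0 0 0 94" --pt "-0.6 -0.02 -0.8 0 0 0 94" --pt "-1 0.05 -0.8 0 0 0 94"

```text
time: 8.53
tool_pos: [0.4925, 0.1251, 0.1551]
ee_rot: [3.139, 0.0, 1.803]
wrist_force: [0.9, 0.5, 0.0]
width: 0.0939
finger_force: 0.0
```

Request:
servo_tool --pt "-0.4 0.02 0 0 0 0 94" --pt "-0.7 0.04 0 0 0 0 94" --pt "-1 0.06 0 0 0 0 94"

```text
time: 8.78
tool_pos: [0.5215, 0.0272, 0.1538]
ee_rot: [3.141, 0.0, 1.798]
wrist_force: [0.5, 0.4, -0.4]
width: 0.0942
finger_force: 0.0
```

Request:
servo_tool --pt "-0.4 0.02 0 0 0 0 94" --pt "-0.7 0.04 0 0 0 0 94" --pt "-1 0.06 0 0 0 0 94"

```text
time: 9.03
tool_pos: [0.55, -0.0689, 0.1537]
ee_rot: [3.141, 0.0, 1.798]
wrist_force: [0.3, -0.4, 0.5]
width: 0.0939
finger_force: 0.0
```

Request:
servo_tool --pt "-0.1 0.01 0 0 0 0 94" --pt "-0.17 0.01 0 0 0 0 94" --pt "-0.17 0.01 0 0 0 0 94" --pt "-0.17 0.01 0 0 0 0 94"

```text
time: 9.37
tool_pos: [0.5543, -0.0824, 0.1536]
ee_rot: [-3.141, -0.001, 1.8]
wrist_force: [0.3, 0.5, 0.3]
width: 0.094
finger_force: 0.0
```

```bash
python3 - <<'E'
from h import *
c,im=snap("wrist","w3.png");o=robot.get_obs();print(o["tool_pos"])
for t in("brown_cap_jar_mid","salt_shaker_mid"):
        for d in robot.find_in(t,"wrist")[:3]:
            e=d["extent"];print(t,np.round(e),round(d["conf"],2),(AX@(ray(c,e[0],e[1],0.11)[:2]-o["tool_pos"][:2])*1000).round(1))
E
```

```text
[ 0.55427686 -0.08197661  0.15363886]
brown_cap_jar_mid [ 95. 253. 109.  90.] 0.93 [ -23.  -115.3]
brown_cap_jar_mid [265. 203.  59.  89.] 0.79 [13.2  1.7]
salt_shaker_mid [262. 269.  50.  55.] 0.61 [-35.2   0.1]
```

View pics/w3.png

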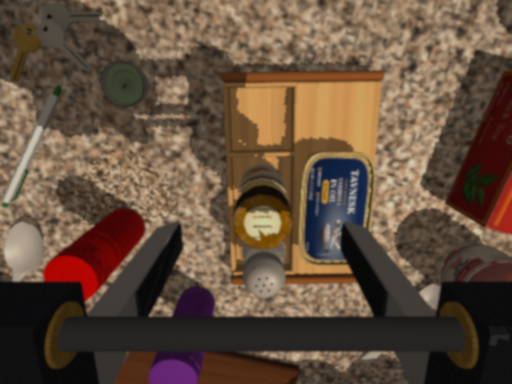

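```bash
python3 - <<'E'
from h import *
c=cam("wrist");o=robot.get_obs();print(o["tool_pos"])
for n,u,v,z in(("brown",264,221,.113),("salt",265,274,.096),("tin",337,208,.05),("tinL",302,208,.05),("tinR",372,208,.05),("tinU",337,153,.05),("tinD",337,263,.05),("div",262,152,.024),("cheekU",262,76,.03),("cheekD",340,281,.03),("front",228,120,.02),("deckfront",294,120,.024)):
    p=ray(c,u,v,z);print(n,p.round(4),(AX@(p[:2]-o["tool_pos"][:2])*1000).round(1))
E
```

```text
[ 0.55434542 -0.08181281  0.15379009]
brown [ 0.5551 -0.0797  0.113 ] [1.9 1.2]
salt [ 0.5674 -0.1275  0.096 ] [-47.5   2.2]
tin [ 0.6194 -0.0782  0.05  ] [-11.4  64.2]
tinL [ 0.5903 -0.085   0.05  ] [-11.4  34.3]
tinR [ 0.6486 -0.0714  0.05  ] [-11.4  94.1]
tinU [ 0.6057 -0.0327  0.05  ] [36.1 61.2]
tinD [ 0.6346 -0.1284  0.05  ] [-63.7  67.5]
div [ 0.5471 -0.0502  0.024 ] [32.4  0.2]
cheekU [0.5324 0.0121 0.03  ] [96.4  0.1]
cheekD [ 0.6508 -0.1562  0.03  ] [-94.4  76.9]
front [ 0.5116 -0.03    0.02  ] [ 60.2 -29.8]
deckfront [ 0.5678 -0.0165  0.024 ] [60.5 28. ]
```

Brown's cap is at (264,221), centred in the jaws to about 2 mm, so I descend and grip it.

Request:
servo_tool --pt "0.01 0.01 0.2 0 0 0 94" --pt "0.015 0.01 0.4 0 0 0 80" --pt "0.015 0.01 0.6 0 0 0 74" --pt "0.015 0.01 0.7 0 0 0 74" --pt "0.015 0.01 0.755 0 0 0 74" --pt "0.015 0.01 0.755 0 0 0 74" --pt "0.015 0.01 0.755 0 0 0 30" --pt "0.015 0.01 0.755 0 0 0 30" --pt "0.015 0.01 0.755 0 0 0 30" --pt "0.015 0.01 0.755 0 0 0 30" --pt "0.015 0.01 0.755 0 0 0 30" --pt "0.015 0.01 0.755 0 0 0 30"

```text
time: 10.52
tool_pos: [0.5554, -0.0817, 0.0788]
ee_rot: [3.141, 0.001, 1.799]
wrist_force: [-0.6, 0.5, 1.4]
width: 0.0402
finger_force: 30.0
```

Request:
servo_tool --pt "0 0 0 0 0 0 30" --pt "0 0 0 0 0 0 30" --pt "0 0 0 0 0 0 30"

```text
time: 10.77
tool_pos: [0.5554, -0.0817, 0.0787]
ee_rot: [3.141, 0.001, 1.799]
wrist_force: [-1.8, 0.2, 2.2]
width: 0.0407
finger_force: 30.0
```

Request:
servo_tool --pt "0 0 -0.1 0 0 0 30" --pt "0 0 -0.3 0 0 0 30" --pt "0 0 -0.5 0 0 0 30" --pt "0.1 0.02 -0.65 0 0 0 30" --pt "0.3 0.06 -0.7 0 0 0 30" --pt "0.6 0.12 -0.7 0 0 0 30" --pt "0.92 0.17 -0.7 0 0 0 30"

```text
time: 11.35
tool_pos: [0.5512, 0.0121, 0.149]
ee_rot: [3.14, 0.0, 1.797]
wrist_force: [1.3, 0.3, -0.8]
width: 0.0402
finger_force: 30.0
```

Request:
servo_tool --pt "0.25 0.05 0 0 0 0 30" --pt "0.5 0.1 0 0 0 0 30" --pt "0.75 0.15 0 0 0 0 30" --pt "0.92 0.17 0 0 0 0 30"

```text
time: 11.68
tool_pos: [0.5461, 0.1077, 0.1481]
ee_rot: [-3.141, -0.001, 1.801]
wrist_force: [0.0, -0.1, -1.2]
width: 0.0403
finger_force: 30.0
```

Request:
servo_tool --pt "0.25 0.05 0 0 0 0 30" --pt "0.5 0.1 0 0 0 0 30" --pt "0.75 0.15 0 0 0 0 30" --pt "0.88 0.17 0 0 0 0 30" --pt "0.92 0.17 0.1 0 0 0 30" --pt "0.92 0.17 0.3 0 0 0 30" --pt "0.92 0.17 0.45 0 0 0 30" --pt "0.92 0.17 0.6 0 0 0 30" --pt "0.92 0.17 0.68 0 0 0 30" --pt "0.92 0.17 0.72 0 0 0 30" --pt "0.92 0.17 0.745 0 0 0 30" --pt "0.92 0.17 0.745 0 0 0 30"

```text
time: 12.68
tool_pos: [0.5427, 0.1983, 0.0742]
ee_rot: [3.141, 0.0, 1.799]
wrist_force: [-0.1, 0.1, -0.8]
width: 0.0404
finger_force: 30.0
```

Request:
servo_tool --pt "0 0 0 0 0 0 30" --pt "0 0 0 0 0 0 50" --pt "0 0 0 0 0 0 70" --pt "0 0 0 0 0 0 75" --pt "0 0 0 0 0 0 75" --pt "0 0 0 0 0 0 75" --pt "0 0 -0.2 0 0 0 80" --pt "0 0 -0.5 0 0 0 80" --pt "0 0 -0.75 0 0 0 90" --pt "-0.2 0 -0.8 0 0 0 94" --pt "-0.6 -0.1 -0.8 0 0 0 94" --pt "-1 -0.15 -0.8 0 0 0 94"

```text
time: 13.68
tool_pos: [0.5506, 0.098, 0.1551]
ee_rot: [3.139, 0.001, 1.803]
wrist_force: [0.4, 0.1, -1.2]
width: 0.0937
finger_force: 0.0
```

Request:
servo_tool --pt "-0.4 -0.06 0 0 0 0 94" --pt "-0.7 -0.11 0 0 0 0 94" --pt "-1 -0.15 0 0 0 0 94"

```text
time: 13.93
tool_pos: [0.5583, -0.0047, 0.1539]
ee_rot: [3.141, 0.0, 1.799]
wrist_force: [0.6, 1.0, -0.3]
width: 0.0939
finger_force: 0.0
```

Request:
servo_tool --pt "-0.4 -0.06 0 0 0 0 94" --pt "-0.7 -0.11 0 0 0 0 94" --pt "-1 -0.15 0 0 0 0 94"

```text
time: 14.18
tool_pos: [0.5663, -0.1055, 0.1539]
ee_rot: [3.141, 0.0, 1.799]
wrist_force: [-0.6, 0.2, 0.5]
width: 0.0939
finger_force: 0.0
```

Request:
servo_tool --pt "-0.2 -0.03 0 0 0 0 94" --pt "-0.35 -0.06 0 0 0 0 94" --pt "-0.35 -0.06 0 0 0 0 94" --pt "-0.35 -0.06 0 0 0 0 94" --pt "-0.35 -0.06 0 0 0 0 94"

```text
time: 14.6
tool_pos: [0.5685, -0.1378, 0.1537]
ee_rot: [3.141, -0.001, 1.8]
wrist_force: [-0.5, 0.2, 0.5]
width: 0.0938
finger_force: 0.0
```

```bash
python3 - <<'E'
from h import *
c,im=snap("wrist");o=robot.get_obs();print(o["tool_pos"])
im=cv2.cvtColor(im,4)
for r,z in((.017,.09),(.022,.078)):
    a=np.linspace(0,6.28,40);p=o["tool_pos"][:2]
    pts=proj(c,np.c_[p[0]+r*np.cos(a),p[1]+r*np.sin(a),a*0+z]).astype(np.int32)
    cv2.polylines(im,[pts],True,(255,0,255),1)
cv2.imwrite("pics/w4.png",cv2.resize(im[60:300,130:430],None,fx=2,fy=2))
E
```

```text
[ 0.5685505  -0.13758239  0.15369797]
```

View pics/w4.png

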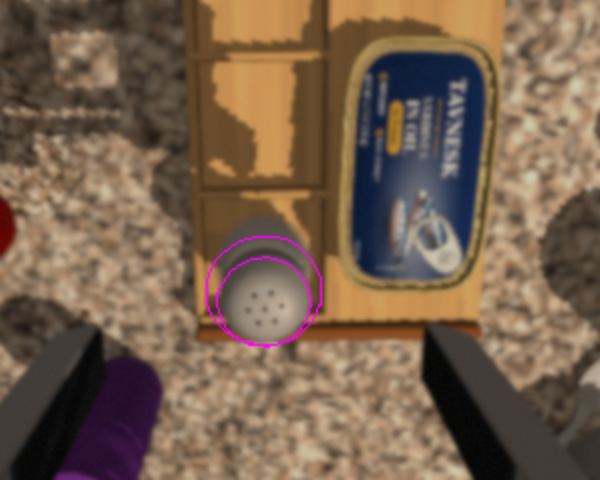

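The projected circles fall on the salt's head, so it is centred. I descend with the fingertips kept above the tin.

Request:
servo_tool --pt "0 0 0.2 0 0 0 80" --pt "0 0 0.4 0 0 0 70" --pt "0 0 0.6 0 0 0 68" --pt "0 0 0.74 0 0 0 68" --pt "0 0 0.8 0 0 0 68" --pt "0 0 0.81 0 0 0 68" --pt "0 0 0.81 0 0 0 30" --pt "0 0 0.81 0 0 0 30" --pt "0 0 0.81 0 0 0 30" --pt "0 0 0.81 0 0 0 30" --pt "0 0 0.81 0 0 0 30" --pt "0 0 0.81 0 0 0 30"

```text
time: 15.65
tool_pos: [0.5692, -0.1392, 0.0735]
ee_rot: [3.14, 0.001, 1.799]
wrist_force: [0.1, -0.8, 1.2]
width: 0.0354
finger_force: 29.7
```

Request:
servo_tool --pt "0 0 0 0 0 0 30" --pt "0 0 0 0 0 0 30" --pt "0 0 0 0 0 0 30"

```text
time: 15.9
tool_pos: [0.5691, -0.1392, 0.0734]
ee_rot: [3.14, 0.001, 1.799]
wrist_force: [1.2, 0.4, 3.3]
width: 0.0354
finger_force: 29.9
```

The opening of 35 mm doesn't match the 44 mm body, so I look before lifting.

```bash
python3 - <<'E'
from h import *
c,im=snap("wrist");_,s=snap("side")
im=cv2.cvtColor(im,4);s=cv2.cvtColor(s,4)
a=cv2.resize(im[60:300,130:430],None,fx=1.33,fy=1.33);b=cv2.resize(s[120:280,180:380],(399,319))
cv2.imwrite("pics/w5.png",np.hstack([a[:319,:399],b]))
E
```

```text
(no output)
```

View pics/w5.png

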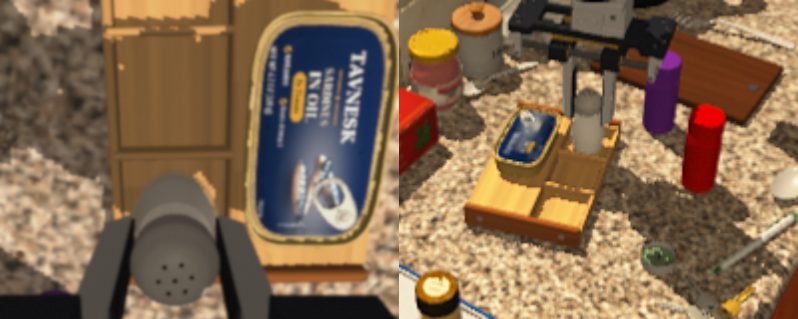

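The shaker still stands upright, but the pads only hold its shoulder. I release, turn 90° and grip lower along the row, since the neighbouring seat is empty.

Request:
servo_tool --pt "0 0 0 0 0 0 50" --pt "0 0 0 0 0 0 70" --pt "0 0 0 0 0 0 76" --pt "0 0 0 0 0 0 76" --pt "0 0 0 0 0 0 76" --pt "0 0 -0.2 0 0 0 76" --pt "0 0 -0.5 0 0 0 80" --pt "0 0 -0.7 0 0 0 90" --pt "0 0 -0.7 0 0 0.07 94" --pt "0 0 -0.7 0 0 0.14 94" --pt "0 0 -0.7 0 0 0.21 94" --pt "0 0 -0.7 0 0 0.28 94"

```text
time: 17.0
tool_pos: [0.5684, -0.1391, 0.1426]
ee_rot: [-3.141, 0.0, 1.354]
wrist_force: [-0.4, -0.5, -0.6]
width: 0.0938
finger_force: 0.0
```

Request:
servo_tool --pt "0 0 0 0 0 0.08 94" --pt "0 0 0 0 0 0.16 94" --pt "0 0 0 0 0 0.24 94" --pt "0 0 0 0 0 0.32 94" --pt "0 0 0 0 0 0.4 94" --pt "0 0 0 0 0 0.48 94" --pt "0 0 0 0 0 0.56 94" --pt "0 0 0 0 0 0.64 94" --pt "0 0 0 0 0 0.72 94" --pt "0 0 0 0 0 0.72 94"

```text
time: 17.83
tool_pos: [0.5683, -0.139, 0.1423]
ee_rot: [-3.141, 0.001, 0.226]
wrist_force: [-0.1, 0.2, 0.5]
width: 0.094
finger_force: 0.0
```

```bash
python3 - <<'E'
from h import *
c,im=snap("wrist");o=robot.get_obs();print(o["tool_pos"],np.degrees(o["ee_rot"]),o["joint_positions"])
im=cv2.cvtColor(im,4)
for r,z in((.017,.09),(.022,.078)):
    a=np.linspace(0,6.28,40);p=o["tool_pos"][:2]
    pts=proj(c,np.c_[p[0]+r*np.cos(a),p[1]+r*np.sin(a),a*0+z]).astype(np.int32)
    cv2.polylines(im,[pts],True,(255,0,255),1)
cv2.imwrite("pics/w6.png",im)
E
```

```text
[ 0.56832527 -0.13902704  0.14238057] [-1.79988885e+02  3.43315439e-02  1.31927740e+01] [-3.36713580e-01  1.93539135e-01  1.41039010e+00 -1.58257838e-04
  1.53827305e+00  1.00383065e+00]
```

View pics/w6.png

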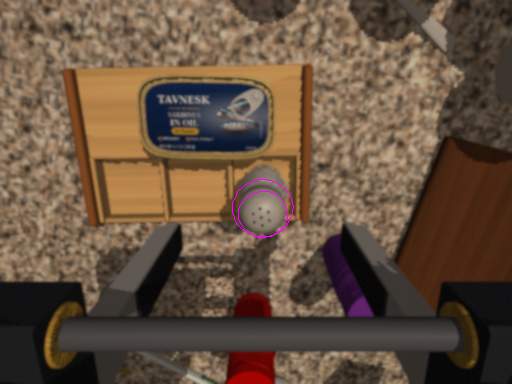

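The rings match the salt's head at (263,212), and the red and purple look-alikes are clear of the fingers. I descend.

Request:
servo_tool --pt "0 0 0.2 0 0 0 86" --pt "0 0 0.4 0 0 0 76" --pt "0 0 0.6 0 0 0 74" --pt "0 0 0.76 0 0 0 74" --pt "0 0 0.84 0 0 0 74" --pt "0 0 0.86 0 0 0 74" --pt "0 0 0.86 0 0 0 30" --pt "0 0 0.86 0 0 0 30" --pt "0 0 0.86 0 0 0 30" --pt "0 0 0.86 0 0 0 30" --pt "0 0 0.86 0 0 0 30" --pt "0 0 0.86 0 0 0 30"

```text
time: 18.88
tool_pos: [0.5691, -0.1393, 0.0576]
ee_rot: [3.14, -0.002, 0.229]
wrist_force: [0.2, 1.0, 0.9]
width: 0.0397
finger_force: 29.8
```

Request:
servo_tool --pt "0 0 0 0 0 0 30" --pt "0 0 0 0 0 0 30" --pt "0 0 0 0 0 0 30"

```text
time: 19.13
tool_pos: [0.5691, -0.1393, 0.0576]
ee_rot: [3.14, -0.002, 0.228]
wrist_force: [-0.5, -0.1, 2.6]
width: 0.0394
finger_force: 29.9
```

Request:
servo_tool --pt "0 0 -0.1 0 0 0 30" --pt "0 0 -0.2 0 0 0 30" --pt "0 0 -0.4 0 0 0 30" --pt "0 0 -0.6 0 0 0 30" --pt "0 0 -0.7 0 0 0 30" --pt "0 0 -0.7 0 0 0 30" --pt "0 0 -0.7 0 0 0 30"

```text
time: 19.72
tool_pos: [0.5687, -0.1391, 0.1272]
ee_rot: [3.141, -0.001, 0.228]
wrist_force: [-0.3, 0.1, -1.7]
width: 0.0397
finger_force: 29.5
```

```bash
python3 - <<'E'
from h import *
c,im=snap("wrist");_,s=snap("side")
im=cv2.cvtColor(im,4);s=cv2.cvtColor(s,4);o=robot.get_obs();print(o["tool_pos"],o["width"])
a=cv2.resize(im[60:300,130:430],None,fx=1.33,fy=1.33);b=cv2.resize(s[100:260,180:380],(399,319))
cv2.imwrite("pics/w7.png",np.hstack([a[:319,:399],b]))
E
```

```text
[ 0.5676737  -0.13874555  0.12515955] 0.03936668002771618
```

View pics/w7.png

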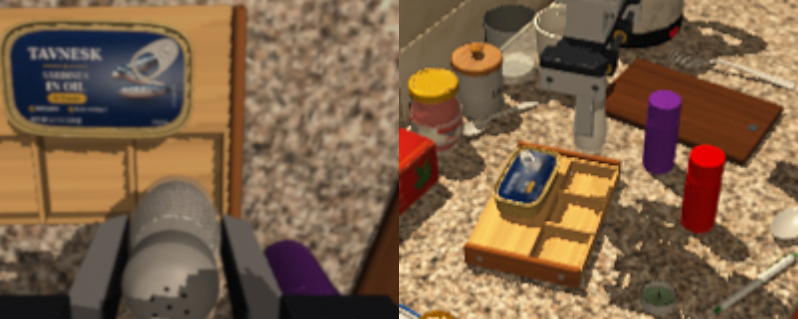

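The shaker is held upright and clear of its seat. I carry it to the tray.

Request:
servo_tool --pt "0.06 -0.15 0 0 0 0 30" --pt "0.16 -0.4 0 0 0 0 30" --pt "0.27 -0.65 0 0 0 0 30" --pt "0.37 -0.9 0 0 0 0 30" --pt "0.41 -0.985 0 0 0 0 30"

```text
time: 20.23
tool_pos: [0.5853, -0.0304, 0.1247]
ee_rot: [-3.139, 0.003, 0.231]
wrist_force: [-0.0, -0.8, -1.3]
width: 0.0395
finger_force: 29.5
```

Request:
servo_tool --pt "0.11 -0.25 0 0 0 0 30" --pt "0.21 -0.5 0 0 0 0 30" --pt "0.31 -0.75 0 0 0 0 30" --pt "0.41 -0.985 0 0 0 0 30"

```text
time: 20.57
tool_pos: [0.6031, 0.0722, 0.125]
ee_rot: [-3.141, 0.003, 0.228]
wrist_force: [0.4, -0.4, -1.6]
width: 0.0398
finger_force: 29.5
```

Request:
servo_tool --pt "0.11 -0.25 0 0 0 0 30" --pt "0.21 -0.5 0 0 0 0 30" --pt "0.31 -0.75 0 0 0 0 30" --pt "0.38 -0.92 0.05 0 0 0 30" --pt "0.41 -0.985 0.15 0 0 0 30" --pt "0.41 -0.985 0.3 0 0 0 30" --pt "0.41 -0.985 0.45 0 0 0 30" --pt "0.41 -0.985 0.58 0 0 0 30" --pt "0.41 -0.985 0.67 0 0 0 30" --pt "0.41 -0.985 0.72 0 0 0 30" --pt "0.41 -0.985 0.74 0 0 0 30" --pt "0.41 -0.985 0.74 0 0 0 30"

```text
time: 21.57
tool_pos: [0.6218, 0.1761, 0.0529]
ee_rot: [3.141, -0.001, 0.228]
wrist_force: [0.5, -0.2, -1.3]
width: 0.0392
finger_force: 29.5
```

Request:
servo_tool --pt "0 0 0 0 0 0 30" --pt "0 0 0 0 0 0 50" --pt "0 0 0 0 0 0 70" --pt "0 0 0 0 0 0 75" --pt "0 0 0 0 0 0 75" --pt "0 0 0 0 0 0 75" --pt "0 0 -0.2 0 0 0 80" --pt "0 0 -0.5 0 0 0 80" --pt "0 0 -0.75 0 0 0 90" --pt "0 0 -0.9 0 0 0 94" --pt "0 0.4 -1 0 0 0 94" --pt "0 0.8 -1 0 0 0 94"

```text
time: 22.57
tool_pos: [0.6411, 0.1002, 0.157]
ee_rot: [3.141, -0.007, 0.233]
wrist_force: [1.2, -0.2, 0.7]
width: 0.0939
finger_force: 0.0
```

```bash
python3 - <<'E'
from h import *
_,s=snap("side");c,t=snap("top")
s=cv2.cvtColor(s,4);t=cv2.cvtColor(t,4);o=robot.get_obs();print(o["time"],o["tool_pos"],np.degrees(o["ee_rot"]))
for d in robot.find_in("flat_tin_mid","top")[:1]: print(d, ray(c,*d["extent"][:2],.05))
cv2.imwrite("pics/w8.png",np.hstack([cv2.resize(s[160:360,100:300],(400,400)),cv2.resize(t[100:300,100:300],(400,400))]))
E
```

```text
22.6667 [0.6411586  0.09345263 0.1538659 ] [ 1.79799979e+02 -1.25274019e-01  1.27447055e+01]
{'extent': [263.1, 170.9, 42.4, 27.9], 'conf': 0.67} [ 0.61725583 -0.09214825  0.05      ]
```

View pics/w8.png

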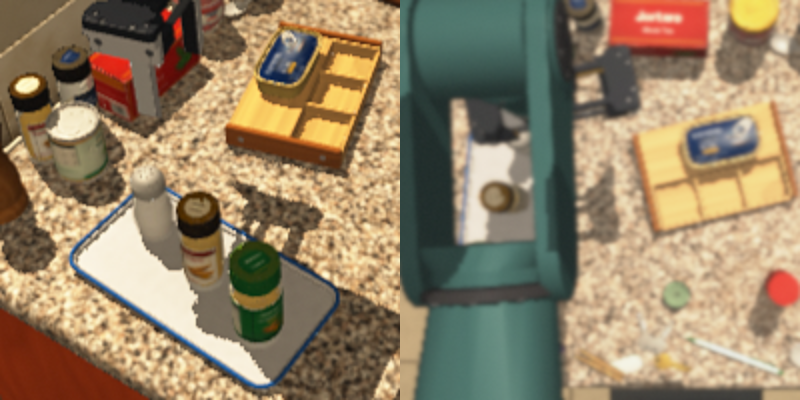

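All three containers stand upright on the white tray: salt (150,170), brown (200,210), green (257,265). The tin is undisturbed, so I go over it and turn.

Request:
servo_tool --pt "-0.1 0.3 0 0 0 0 94" --pt "-0.2 0.6 0 0 0 0 94" --pt "-0.31 0.86 0 0 0 0 94"

```text
time: 22.97
tool_pos: [0.6285, 0.0081, 0.1521]
ee_rot: [-3.141, 0.001, 0.23]
wrist_force: [0.5, -0.0, 0.3]
width: 0.0939
finger_force: 0.0
```

Request:
servo_tool --pt "-0.1 0.3 0 0 0 -0.079 94" --pt "-0.2 0.6 0 0 0 -0.158 94" --pt "-0.31 0.86 0 0 0 -0.237 94" --pt "-0.31 0.86 0 0 0 -0.316 94" --pt "-0.31 0.86 0 0 0 -0.395 94" --pt "-0.31 0.86 0 0 0 -0.474 94" --pt "-0.31 0.86 0 0 0 -0.553 94" --pt "-0.31 0.86 0 0 0 -0.632 94" --pt "-0.31 0.86 0 0 0 -0.711 94" --pt "-0.31 0.86 0 0 0 -0.79 94" --pt "-0.31 0.86 0 0 0 -0.869 94" --pt "-0.31 0.86 0 0 0 -0.948 94"

```text
time: 23.97
tool_pos: [0.618, -0.0813, 0.1522]
ee_rot: [-3.141, -0.001, 1.725]
wrist_force: [-0.4, 0.3, 0.1]
width: 0.094
finger_force: 0.0
```

Request:
servo_tool --pt "0 0 0 0 0 -0.052 94" --pt "0 0 0 0 0 -0.052 94" --pt "0 0 0 0 0 -0.052 94" --pt "0 0 0 0 0 -0.052 94"

```text
time: 24.3
tool_pos: [0.618, -0.0821, 0.1524]
ee_rot: [-3.141, -0.0, 1.798]
wrist_force: [-0.4, -0.1, 0.5]
width: 0.094
finger_force: 0.0
```

```bash
python3 - <<'E'
from h import *
c,im=snap("wrist");o=robot.get_obs();print(o["tool_pos"],np.degrees(o["ee_rot"]))
im=cv2.cvtColor(im,4);p=o["tool_pos"][:2]
y=o["ee_rot"][2];A=np.array([[np.cos(y),np.sin(y)],[np.sin(y),-np.cos(y)]])
q=np.array([[-52.5,-31.5],[-52.5,31.5],[52.5,31.5],[52.5,-31.5]])/1000@A+p
cv2.polylines(im,[proj(c,np.c_[q,np.full(4,.05)]).astype(np.int32)],True,(255,0,255),1)
for d in robot.find_in("flat_tin_mid","wrist")[:1]: print(d,(A@(ray(c,*d["extent"][:2],.048)[:2]-p)*1000).round(1))
cv2.imwrite("pics/w9.png",im)
E
```

```text
[ 0.61806009 -0.08230689  0.15249582] [-1.79985991e+02 -1.39596333e-02  1.03038640e+02]
```

View pics/w9.png

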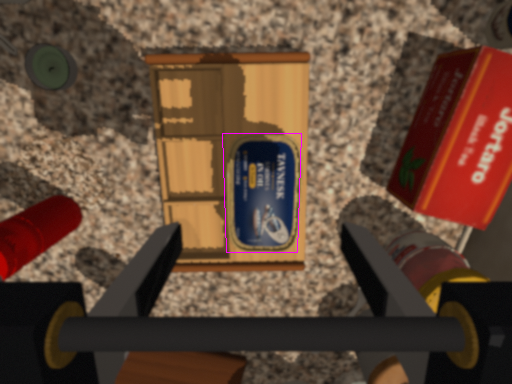

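The projected outline frames the tin to within 1 mm at (262,193). I descend and grip.

Request:
servo_tool --pt "0 0 0.2 0 0 0 94" --pt "0 0 0.5 0 0 0 94" --pt "0 0 0.75 0 0 0 94" --pt "0 0 0.9 0 0 0 94" --pt "0 0 1 0 0 0 94" --pt "0 0 1 0 0 0 94" --pt "0 0 1 0 0 0 94"

```text
time: 24.98
tool_pos: [0.6182, -0.0828, 0.0528]
ee_rot: [-3.141, -0.0, 1.799]
wrist_force: [0.5, -0.5, 0.4]
width: 0.094
finger_force: 0.0
```

Request:
servo_tool --pt "0 0 0.04 0 0 0 94" --pt "0 0 0.07 0 0 0 94" --pt "0 0 0.07 0 0 0 80" --pt "0 0 0.07 0 0 0 60" --pt "0 0 0.07 0 0 0 50" --pt "0 0 0.07 0 0 0 50" --pt "0 0 0.07 0 0 0 50" --pt "0 0 0.07 0 0 0 50" --pt "0 0 0.07 0 0 0 50" --pt "0 0 0.07 0 0 0 50"

```text
time: 25.82
tool_pos: [0.6184, -0.0829, 0.046]
ee_rot: [3.141, 0.0, 1.799]
wrist_force: [0.6, -0.8, -0.0]
width: 0.0594
finger_force: 30.0
```

Request:
servo_tool --pt "0 0 -0.05 0 0 0 50" --pt "0 0 -0.15 0 0 0 50" --pt "0 0 -0.35 0 0 0 50" --pt "0 0 -0.6 0 0 0 50" --pt "0 0 -0.85 0 0 0 50" --pt "0 0 -1 0 0 0 50" --pt "0 0 -1 0 0 0 50"

```text
time: 26.4
tool_pos: [0.6204, -0.0835, 0.1516]
ee_rot: [3.133, 0.004, 1.799]
wrist_force: [0.4, -0.2, -1.1]
width: 0.0592
finger_force: 30.0
```

Request:
servo_tool --pt "-0.15 -0.09 0 0 0 0 50" --pt "-0.4 -0.24 0 0 0 0 50" --pt "-0.65 -0.38 0 0 0 0 50" --pt "-0.833 -0.486 0 0 0 0 50"

```text
time: 26.73
tool_pos: [0.5882, -0.1765, 0.1442]
ee_rot: [-3.139, -0.0, 1.799]
wrist_force: [-0.5, 0.1, -2.2]
width: 0.0592
finger_force: 30.0
```

Request:
servo_tool --pt "-0.25 -0.15 0 0 0 0 50" --pt "-0.5 -0.3 0 0 0 0 50" --pt "-0.7 -0.4 0 0 0 0 50" --pt "-0.833 -0.486 0 0 0 0 50"

```text
time: 27.07
tool_pos: [0.5596, -0.2691, 0.1441]
ee_rot: [-3.139, -0.001, 1.797]
wrist_force: [0.2, 0.6, -1.6]
width: 0.0593
finger_force: 30.0
```

Request:
servo_tool --pt "-0.2 -0.12 0 0 0 0.04 50" --pt "-0.4 -0.24 0 0 0 0.1 50" --pt "-0.6 -0.36 0 0 0 0.17 50" --pt "-0.75 -0.45 0 0 0 0.25 50" --pt "-0.833 -0.486 0 0 0 0.325 50" --pt "-0.833 -0.486 0 0 0 0.4 50" --pt "-0.833 -0.486 0 0 0 0.475 50" --pt "-0.833 -0.486 0 0 0 0.55 50" --pt "-0.833 -0.486 0 0 0 0.625 50" --pt "-0.833 -0.486 0 0 0 0.7 50" --pt "-0.833 -0.486 0 0 0 0.775 50" --pt "-0.833 -0.486 0 0 0 0.85 50"

```text
time: 28.07
tool_pos: [0.5319, -0.3588, 0.1441]
ee_rot: [-3.139, 0.001, 0.458]
wrist_force: [-0.4, 0.1, -2.4]
width: 0.0594
finger_force: 30.0
```

Request:
servo_tool --pt "0 0 0 0 0 0.07 50" --pt "0 0 0 0 0 0.14 50" --pt "0 0 0 0 0 0.21 50" --pt "0 0 0 0 0 0.27 50" --pt "0 0 0 0 0 0.301 50" --pt "0 0 0 0 0 0.301 50" --pt "0 0 0 0 0 0.301 50"

```text
time: 28.65
tool_pos: [0.5321, -0.3589, 0.1445]
ee_rot: [-3.14, 0.002, -0.007]
wrist_force: [-0.1, -0.1, -2.1]
width: 0.0592
finger_force: 30.0
```

```bash
python3 - <<'E'
from h import *
c,im=snap("wrist");o=robot.get_obs();print(o["tool_pos"],np.degrees(o["ee_rot"]))
im=cv2.cvtColor(im,4)
b=np.array([.5325,-.3588]);y=np.radians(-1.04);A=np.array([[np.cos(y),np.sin(y)],[-np.sin(y),np.cos(y)]])
q=np.array([[-115,-70],[-115,70],[115,70],[115,-70]])/1000@A+b
cv2.polylines(im,[proj(c,np.c_[q,np.full(4,.012)]).astype(np.int32)],True,(255,0,255),1)
cv2.imwrite("pics/w10.png",im)
E
```

```text
[ 0.53224404 -0.35897983  0.14472479] [-1.79941333e+02  7.75872031e-02 -4.31898557e-01]
```

View pics/w10.png

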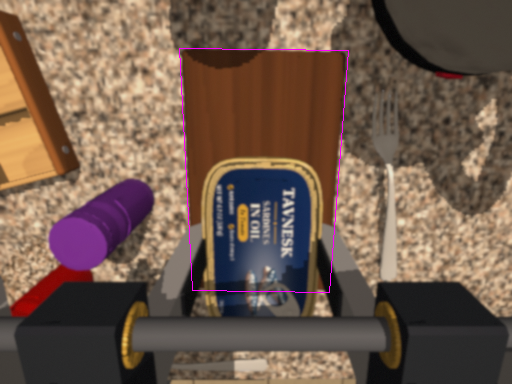

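The board outline matches the calibration (columns 182–349, top edge at row 49), and the tin is lengthways over its middle. I lower it.

Request:
servo_tool --pt "0 0 0.15 0 0 0 50" --pt "0 0 0.35 0 0 0 50" --pt "0 0 0.55 0 0 0 50" --pt "0 0 0.75 0 0 0 50" --pt "0 0 0.88 0 0 0 50" --pt "0 0 0.95 0 0 0 50" --pt "0 0 1 0 0 0 50" --pt "0 0 1 0 0 0 50"

```text
time: 29.37
tool_pos: [0.5324, -0.3591, 0.0449]
ee_rot: [-3.141, 0.001, -0.009]
wrist_force: [-0.2, -0.1, -1.8]
width: 0.0591
finger_force: 30.0
```

Request:
servo_tool --pt "0 0 0.04 0 0 0 50" --pt "0 0 0.07 0 0 0 50" --pt "0 0 0.09 0 0 0 50" --pt "0 0 0.102 0 0 0 50" --pt "0 0 0.102 0 0 0 50" --pt "0 0 0.102 0 0 0 50"

```text
time: 29.87
tool_pos: [0.5328, -0.3594, 0.0357]
ee_rot: [3.141, -0.0, -0.009]
wrist_force: [-0.9, 0.1, -2.3]
width: 0.0593
finger_force: 30.0
```

Request:
servo_tool --pt "0 0 0.008 0 0 0 50" --pt "0 0 0.013 0 0 0 50" --pt "0 0 0.015 0 0 0 50" --pt "0 0 0.015 0 0 0 50" --pt "0 0 0.015 0 0 0 62" --pt "0 0 0.015 0 0 0 72" --pt "0 0 0.015 0 0 0 82" --pt "0 0 0.015 0 0 0 90" --pt "0 0 0.015 0 0 0 90" --pt "0 0 0.015 0 0 0 90"

```text
time: 30.7
tool_pos: [0.5328, -0.3594, 0.0342]
ee_rot: [3.141, -0.0, -0.009]
wrist_force: [-0.6, -0.1, 0.6]
width: 0.0893
finger_force: 0.0
```

Request:
servo_tool --pt "0 0 -0.1 0 0 0 94" --pt "0 0 -0.3 0 0 0 94" --pt "0 0 -0.6 0 0 0 94" --pt "0 0 -0.9 0 0 0 94" --pt "0 0 -1 0 0 0 94" --pt "0 0 -1 0 0 0 94"

```text
time: 31.2
tool_pos: [0.5346, -0.3608, 0.1392]
ee_rot: [3.136, -0.007, -0.009]
wrist_force: [-0.7, 0.5, 0.5]
width: 0.0941
finger_force: 0.0
```

```bash
python3 - <<'E'
from h import *
c,im=snap("wrist");o=robot.get_obs();print(o["time"],o["tool_pos"],np.degrees(o["ee_rot"]))
im=cv2.cvtColor(im,4)
b=np.array([.5325,-.3588]);y=np.radians(-1.04);A=np.array([[np.cos(y),np.sin(y)],[-np.sin(y),np.cos(y)]])
for h,w,z in((.115,.07,.012),(.0525,.0315,.038)):
    q=np.array([[-h,-w],[-h,w],[h,w],[h,-w]])@A+b
    cv2.polylines(im,[proj(c,np.c_[q,np.full(4,z)]).astype(np.int32)],True,(255,0,255),1)
cv2.imwrite("pics/w11.png",im)
E
```

```text
31.25 [ 0.5334462  -0.35992235  0.1360217 ] [179.84662917  -0.18550377  -0.50284658]
```

View pics/w11.png

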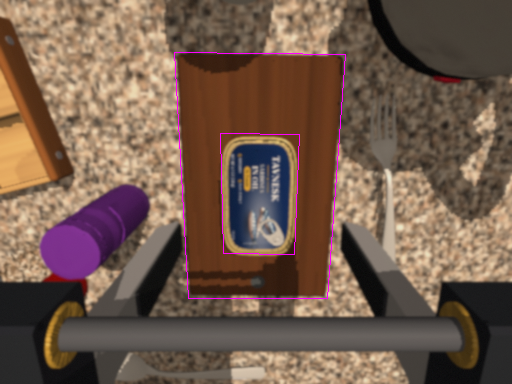

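The tin lies flat and centred on the board, with its outline agreeing at (260,194). Next I go back for the salt at its recorded tray pose.

Request:
servo_tool --pt "0 0 -0.15 0 0 -0.05 94" --pt "0.07 -0.3 -0.3 0 0 -0.1 94" --pt "0.14 -0.65 -0.3 0 0 -0.151 94" --pt "0.2 -1 -0.3 0 0 -0.151 94"

```text
time: 31.58
tool_pos: [0.553, -0.2587, 0.1621]
ee_rot: [-3.14, 0.002, 0.229]
wrist_force: [0.8, -0.8, -0.1]
width: 0.0938
finger_force: 0.0
```

Request:
servo_tool --pt "0.11 -0.27 0 0 0 0 94" --pt "0.22 -0.54 0 0 0 0 94" --pt "0.334 -0.82 0 0 0 0 94"

```text
time: 31.83
tool_pos: [0.5662, -0.1702, 0.1607]
ee_rot: [-3.139, 0.004, 0.228]
wrist_force: [0.6, -0.7, 0.4]
width: 0.094
finger_force: 0.0
```

Request:
servo_tool --pt "0.11 -0.27 0 0 0 0 94" --pt "0.22 -0.54 0 0 0 0 94" --pt "0.334 -0.82 0 0 0 0 94"

```text
time: 32.08
tool_pos: [0.5801, -0.083, 0.1607]
ee_rot: [-3.139, 0.005, 0.228]
wrist_force: [0.1, -0.6, -0.4]
width: 0.0942
finger_force: 0.0
```

Request:
servo_tool --pt "0.11 -0.27 0 0 0 0 94" --pt "0.22 -0.54 0 0 0 0 94" --pt "0.334 -0.82 0 0 0 0 94"

```text
time: 32.33
tool_pos: [0.594, 0.0043, 0.1606]
ee_rot: [-3.14, 0.005, 0.228]
wrist_force: [1.1, -0.2, -0.1]
width: 0.0939
finger_force: 0.0
```

Request:
servo_tool --pt "0.11 -0.27 0 0 0 0 94" --pt "0.22 -0.54 0 0 0 0 94" --pt "0.334 -0.82 0 0 0 0 94"

```text
time: 32.58
tool_pos: [0.608, 0.0915, 0.1606]
ee_rot: [-3.141, 0.005, 0.228]
wrist_force: [-0.0, -0.6, -1.0]
width: 0.0942
finger_force: 0.0
```

Request:
servo_tool --pt "0.11 -0.27 0 0 0 0 94" --pt "0.22 -0.54 0 0 0 0 94" --pt "0.334 -0.82 0 0 0 0 90" --pt "0.334 -0.82 0 0 0 0 90" --pt "0.334 -0.82 0 0 0 0 90" --pt "0.334 -0.82 0 0 0 0 90"

```text
time: 33.08
tool_pos: [0.6224, 0.177, 0.1615]
ee_rot: [3.141, 0.004, 0.228]
wrist_force: [-0.3, -0.3, 0.8]
width: 0.0902
finger_force: 0.0
```

Request:
servo_tool --pt "-0.007 0.006 0.2 0 0 0 86" --pt "-0.007 0.006 0.45 0 0 0 80" --pt "-0.007 0.006 0.7 0 0 0 76" --pt "-0.007 0.006 0.9 0 0 0 76" --pt "-0.007 0.006 1 0 0 0 76" --pt "-0.007 0.006 1 0 0 0 76"

```text
time: 33.58
tool_pos: [0.6204, 0.1749, 0.0599]
ee_rot: [3.141, 0.008, 0.226]
wrist_force: [-0.0, -0.6, -0.0]
width: 0.0761
finger_force: 0.0
```

Request:
servo_tool --pt "0 0 0.05 0 0 0 76" --pt "0 0 0.095 0 0 0 76" --pt "0 0 0.095 0 0 0 76" --pt "0 0 0.095 0 0 0 30" --pt "0 0 0.095 0 0 0 30" --pt "0 0 0.095 0 0 0 30" --pt "0 0 0.095 0 0 0 30" --pt "0 0 0.095 0 0 0 30" --pt "0 0 0.095 0 0 0 30" --pt "0 0 0.095 0 0 0 30" --pt "0 0 0.095 0 0 0 30" --pt "0 0 0.095 0 0 0 30"

```text
time: 34.58
tool_pos: [0.6229, 0.177, 0.0546]
ee_rot: [-3.142, -0.0, 0.228]
wrist_force: [-1.0, 0.0, 1.0]
width: 0.0386
finger_force: 29.7
```

Request:
servo_tool --pt "0 0 -0.1 0 0 0 30" --pt "0 0 -0.25 0 0 0 30" --pt "0 0 -0.45 0 0 0 30" --pt "0 0 -0.65 0 0 0 30" --pt "-0.06 0.15 -0.74 0 0 0 30" --pt "-0.16 0.4 -0.74 0 0 0 30" --pt "-0.27 0.65 -0.74 0 0 0 30" --pt "-0.37 0.9 -0.74 0 0 0 30" --pt "-0.41 0.986 -0.74 0 0 0 30"

```text
time: 35.33
tool_pos: [0.6042, 0.0671, 0.1283]
ee_rot: [3.139, 0.002, 0.225]
wrist_force: [0.3, 0.5, -2.0]
width: 0.0388
finger_force: 29.5
```

Request:
servo_tool --pt "-0.11 0.25 0 0 0 0 30" --pt "-0.21 0.5 0 0 0 0 30" --pt "-0.31 0.75 0 0 0 0 30" --pt "-0.41 0.986 0 0 0 0 30"

```text
time: 35.67
tool_pos: [0.5868, -0.0354, 0.1282]
ee_rot: [3.142, 0.001, 0.228]
wrist_force: [0.2, 0.1, -1.0]
width: 0.0393
finger_force: 29.5
```

Request:
servo_tool --pt "-0.11 0.25 0 0 0 0 30" --pt "-0.21 0.5 0 0 0 0 30" --pt "-0.31 0.75 0 0 0 0 30" --pt "-0.38 0.92 0 0 0 0 30" --pt "-0.41 0.986 0 0 0 0 30" --pt "-0.41 0.986 0 0 0 0 30" --pt "-0.41 0.986 0.1 0 0 0 30" --pt "-0.41 0.986 0.2 0 0 0 30" --pt "-0.41 0.986 0.3 0 0 0 30" --pt "-0.41 0.986 0.35 0 0 0 30" --pt "-0.41 0.986 0.35 0 0 0 30" --pt "-0.41 0.986 0.35 0 0 0 30"

```text
time: 36.67
tool_pos: [0.5696, -0.1382, 0.0924]
ee_rot: [-3.141, 0.002, 0.229]
wrist_force: [0.1, -0.6, -1.3]
width: 0.0392
finger_force: 29.5
```

Request:
servo_tool --pt "0 0.008 0.1 0 0 0 30" --pt "0 0.008 0.18 0 0 0 30" --pt "0 0.008 0.25 0 0 0 30" --pt "0 0.008 0.3 0 0 0 30" --pt "0 0.008 0.32 0 0 0 30" --pt "0 0.008 0.328 0 0 0 30" --pt "0 0.008 0.328 0 0 0 30" --pt "0 0.008 0.328 0 0 0 30"

```text
time: 37.33
tool_pos: [0.5705, -0.1399, 0.0611]
ee_rot: [3.141, -0.001, 0.228]
wrist_force: [-0.0, -0.6, -1.0]
width: 0.0386
finger_force: 29.5
```

Request:
servo_tool --pt "0 0 0.008 0 0 0 30" --pt "0 0 0.014 0 0 0 30" --pt "0 0 0.014 0 0 0 30" --pt "0 0 0.014 0 0 0 30" --pt "0 0 0.014 0 0 0 50" --pt "0 0 0.014 0 0 0 70" --pt "0 0 0.014 0 0 0 76" --pt "0 0 0.014 0 0 0 76" --pt "0 0 0.014 0 0 0 76" --pt "0 0 0.014 0 0 0 76"

```text
time: 38.17
tool_pos: [0.5702, -0.1398, 0.0593]
ee_rot: [3.142, -0.0, 0.228]
wrist_force: [-0.1, -0.1, -0.3]
width: 0.0746
finger_force: 0.0
```

Request:
servo_tool --pt "0 0 -0.15 0 0 0 76" --pt "0 0 -0.4 0 0 0 80" --pt "0 0 -0.65 0 0 0 90" --pt "0 0 -0.9 0 0 0 94" --pt "0 0 -1 0 0 -0.07 94" --pt "0 0 -1 0 0 -0.14 94" --pt "0 0 -1 0 0 -0.21 94" --pt "0 0 -1 0 0 -0.28 94" --pt "0 0 -1 0 0 -0.35 94"

```text
time: 38.92
tool_pos: [0.5702, -0.1398, 0.1594]
ee_rot: [3.141, -0.0, 0.784]
wrist_force: [-0.0, -0.3, 0.2]
width: 0.094
finger_force: 0.0
```

Request:
servo_tool --pt "0 0 0 0 0 -0.07 94" --pt "0 0 0 0 0 -0.14 94" --pt "0 0 0 0 0 -0.22 94" --pt "0 0 0 0 0 -0.3 94" --pt "0 0 0 0 0 -0.38 94" --pt "0 0 0 0 0 -0.46 94" --pt "0 0 0 0 0 -0.54 94" --pt "0 0 0 0 0 -0.6 94" --pt "0 0 0 0 0 -0.65 94" --pt "0 0 0 0 0 -0.65 94"

```text
time: 39.75
tool_pos: [0.5701, -0.1398, 0.1592]
ee_rot: [-3.141, 0.0, 1.8]
wrist_force: [-0.2, -0.5, 0.4]
width: 0.0939
finger_force: 0.0
```

```bash
python3 - <<'E'
from h import *
o=robot.get_obs();print(o["time"],o["tool_pos"],np.degrees(o["ee_rot"]))
y=np.radians(103.07);A=np.array([[np.cos(y),np.sin(y)],[np.sin(y),-np.cos(y)]])
print(A@(np.array([.5427,.1985])-o["tool_pos"][:2]))
c,im=snap("wrist")
for d in robot.find_in("salt_shaker_mid","wrist")[:2]: print(d)
print(proj(c,[.5694,-.1395,.09]))
E
```

```text
39.75 [ 0.57013073 -0.1397703   0.1592358 ] [-1.79994380e+02  2.15711116e-03  1.03159069e+02]
[0.33571046 0.04977676]
{'extent': [260.0, 191.3, 49.0, 61.0], 'conf': 0.77}
[[261.14006967 208.55032547]]
```

Request:
servo_tool --pt "0.28 0.04 0 0 0 0 94" --pt "0.56 0.08 0 0 0 0 94" --pt "0.84 0.125 0 0 0 0 94"

```text
time: 40.1
tool_pos: [0.5631, -0.0546, 0.1592]
ee_rot: [3.142, -0.0, 1.796]
wrist_force: [-0.4, 0.1, 0.6]
width: 0.0943
finger_force: 0.0
```

Request:
servo_tool --pt "0.28 0.04 0 0 0 0 94" --pt "0.56 0.08 0 0 0 0 94" --pt "0.84 0.125 0 0 0 0 94"

```text
time: 40.35
tool_pos: [0.5562, 0.0308, 0.1594]
ee_rot: [3.141, 0.0, 1.797]
wrist_force: [0.2, 0.1, 0.3]
width: 0.0938
finger_force: 0.0
```

Request:
servo_tool --pt "0.28 0.04 0 0 0 0 94" --pt "0.56 0.08 0 0 0 0 94" --pt "0.84 0.125 0 0 0 0 94"

```text
time: 40.6
tool_pos: [0.5493, 0.1155, 0.1594]
ee_rot: [3.141, 0.0, 1.797]
wrist_force: [-0.0, -0.5, -0.1]
width: 0.0939
finger_force: 0.0
```

Request:
servo_tool --pt "0.28 0.04 0 0 0 0 94" --pt "0.56 0.08 0 0 0 0 90" --pt "0.84 0.125 0 0 0 0 86" --pt "0.84 0.125 0 0 0 0 80" --pt "0.84 0.125 0 0 0 0 76" --pt "0.84 0.125 0 0 0 0 76"

```text
time: 41.1
tool_pos: [0.5428, 0.1984, 0.1592]
ee_rot: [-3.141, 0.001, 1.799]
wrist_force: [0.1, -0.3, -0.2]
width: 0.0762
finger_force: 0.0
```

Request:
servo_tool --pt "0 0 0.2 0 0 0 76" --pt "0 0 0.45 0 0 0 76" --pt "0 0 0.65 0 0 0 76" --pt "0 0 0.78 0 0 0 76" --pt "0 0 0.85 0 0 0 76" --pt "0 0 0.85 0 0 0 76" --pt "0 0 0.85 0 0 0 30" --pt "0 0 0.85 0 0 0 30" --pt "0 0 0.85 0 0 0 30" --pt "0 0 0.85 0 0 0 30" --pt "0 0 0.85 0 0 0 30" --pt "0 0 0.85 0 0 0 30"

```text
time: 42.1
tool_pos: [0.5431, 0.1989, 0.0749]
ee_rot: [3.141, 0.0, 1.799]
wrist_force: [-0.2, 0.5, 0.8]
width: 0.0403
finger_force: 30.0
```

Request:
servo_tool --pt "0 0 0 0 0 0 30" --pt "0 0 0 0 0 0 30" --pt "0 0 0 0 0 0 30"

```text
time: 42.35
tool_pos: [0.5431, 0.1989, 0.0749]
ee_rot: [3.141, 0.0, 1.799]
wrist_force: [0.1, -0.2, 3.4]
width: 0.0406
finger_force: 30.0
```

Request:
servo_tool --pt "0 0 -0.1 0 0 0 30" --pt "0 0 -0.3 0 0 0 30" --pt "0 0 -0.5 0 0 0 30" --pt "-0.1 -0.02 -0.65 0 0 0 30" --pt "-0.3 -0.06 -0.7 0 0 0 30" --pt "-0.6 -0.12 -0.7 0 0 0 30" --pt "-0.92 -0.17 -0.7 0 0 0 30"

```text
time: 42.93
tool_pos: [0.547, 0.1053, 0.1452]
ee_rot: [3.141, 0.0, 1.802]
wrist_force: [0.1, -0.4, -1.3]
width: 0.0399
finger_force: 30.0
```

Request:
servo_tool --pt "-0.25 -0.05 0 0 0 0 30" --pt "-0.5 -0.1 0 0 0 0 30" --pt "-0.75 -0.15 0 0 0 0 30" --pt "-0.92 -0.17 0 0 0 0 30"

```text
time: 43.27
tool_pos: [0.5508, 0.0096, 0.1442]
ee_rot: [-3.14, 0.001, 1.798]
wrist_force: [-0.9, -0.0, -1.9]
width: 0.0403
finger_force: 30.0
```

Request:
servo_tool --pt "-0.25 -0.05 0 0 0 0 30" --pt "-0.5 -0.1 0 0 0 0 30" --pt "-0.75 -0.15 0 0 0 0 30" --pt "-0.88 -0.17 0 0 0 0 30" --pt "-0.92 -0.17 0 0 0 0 30" --pt "-0.92 -0.17 0 0 0 0 30" --pt "-0.92 -0.17 0.1 0 0 0 30" --pt "-0.92 -0.17 0.2 0 0 0 30" --pt "-0.92 -0.17 0.3 0 0 0 30" --pt "-0.92 -0.17 0.35 0 0 0 30" --pt "-0.92 -0.17 0.35 0 0 0 30" --pt "-0.92 -0.17 0.35 0 0 0 30"

```text
time: 44.27
tool_pos: [0.5552, -0.0809, 0.1083]
ee_rot: [-3.14, -0.001, 1.8]
wrist_force: [-0.6, -0.2, -0.8]
width: 0.0404
finger_force: 30.0
```

Request:
servo_tool --pt "0 0 0.1 0 0 0 30" --pt "0 0 0.17 0 0 0 30" --pt "0 0 0.23 0 0 0 30" --pt "0 0 0.27 0 0 0 30" --pt "0 0 0.287 0 0 0 30" --pt "0 0 0.287 0 0 0 30" --pt "0 0 0.287 0 0 0 30" --pt "0 0 0.287 0 0 0 30"

```text
time: 44.93
tool_pos: [0.5559, -0.0817, 0.0808]
ee_rot: [3.141, 0.0, 1.799]
wrist_force: [0.1, -0.4, -1.1]
width: 0.0402
finger_force: 30.0
```

Request:
servo_tool --pt "0 0 0.008 0 0 0 30" --pt "0 0 0.01 0 0 0 30" --pt "0 0 0.01 0 0 0 30" --pt "0 0 0.01 0 0 0 50" --pt "0 0 0.01 0 0 0 70" --pt "0 0 0.01 0 0 0 76" --pt "0 0 0.01 0 0 0 76" --pt "0 0 0.01 0 0 0 76" --pt "0 0 0.01 0 0 0 76"

```text
time: 45.68
tool_pos: [0.5556, -0.0816, 0.0796]
ee_rot: [3.142, 0.0, 1.799]
wrist_force: [1.4, 0.3, -0.5]
width: 0.075
finger_force: 0.0
```

Request:
servo_tool --pt "0 0 -0.15 0 0 0 76" --pt "0 0 -0.4 0 0 0 80" --pt "0 0 -0.65 0 0 0 90" --pt "0.15 -0.01 -0.79 0 0 0 94" --pt "0.4 -0.02 -0.79 0 0 0 94" --pt "0.79 -0.05 -0.79 0 0 0 94"

```text
time: 46.18
tool_pos: [0.5343, -0.0072, 0.1603]
ee_rot: [3.138, 0.003, 1.795]
wrist_force: [0.3, 0.1, -0.1]
width: 0.0938
finger_force: 0.0
```

Request:
servo_tool --pt "0.28 -0.02 0 0 0 0 94" --pt "0.55 -0.04 0 0 0 0 94" --pt "0.79 -0.05 0 0 0 0 94"

```text
time: 46.43
tool_pos: [0.5094, 0.0716, 0.1588]
ee_rot: [3.141, -0.0, 1.8]
wrist_force: [1.2, -0.1, -0.4]
width: 0.0938
finger_force: 0.0
```

Request:
servo_tool --pt "0.28 -0.02 0 0 0 0 94" --pt "0.55 -0.04 0 0 0 0 94" --pt "0.79 -0.05 0 0 0 0 94"

```text
time: 46.68
tool_pos: [0.4866, 0.1473, 0.1587]
ee_rot: [3.141, -0.0, 1.8]
wrist_force: [0.7, -0.4, -0.1]
width: 0.094
finger_force: 0.0
```

Request:
servo_tool --pt "0.28 -0.02 0 0 0 0 94" --pt "0.55 -0.04 0 0 0 0 90" --pt "0.79 -0.05 0 0 0 0 86" --pt "0.79 -0.05 0 0 0 0 80" --pt "0.79 -0.05 0 0 0 0 78" --pt "0.79 -0.05 0 0 0 0 78"

```text
time: 47.18
tool_pos: [0.4647, 0.2212, 0.1585]
ee_rot: [3.142, 0.001, 1.799]
wrist_force: [-0.2, -0.1, -0.5]
width: 0.078
finger_force: 0.0
```

Request:
servo_tool --pt "0 0 0.2 0 0 0 78" --pt "0 0 0.45 0 0 0 78" --pt "0 0 0.65 0 0 0 78" --pt "0 0 0.78 0 0 0 78" --pt "0 0 0.84 0 0 0 78" --pt "0 0 0.84 0 0 0 78" --pt "0 0 0.84 0 0 0 30" --pt "0 0 0.84 0 0 0 30" --pt "0 0 0.84 0 0 0 30" --pt "0 0 0.84 0 0 0 30" --pt "0 0 0.84 0 0 0 30" --pt "0 0 0.84 0 0 0 30"

```text
time: 48.18
tool_pos: [0.465, 0.2219, 0.0753]
ee_rot: [3.14, -0.0, 1.799]
wrist_force: [0.0, -0.3, 0.9]
width: 0.0451
finger_force: 30.0
```

Request:
servo_tool --pt "0 0 0 0 0 0 30" --pt "0 0 0 0 0 0 30" --pt "0 0 0 0 0 0 30"

```text
time: 48.43
tool_pos: [0.4651, 0.2219, 0.0753]
ee_rot: [3.14, -0.0, 1.799]
wrist_force: [-0.7, -0.3, 2.8]
width: 0.0449
finger_force: 30.0
```

Request:
servo_tool --pt "0 0 -0.1 0 0 0 30" --pt "0 0 -0.3 0 0 0 30" --pt "0 0 -0.5 0 0 0 30" --pt "-0.1 0.01 -0.65 0 0 0 30" --pt "-0.3 0.02 -0.7 0 0 0 30" --pt "-0.6 0.04 -0.7 0 0 0 30" --pt "-0.855 0.06 -0.7 0 0 0 30"

```text
time: 49.02
tool_pos: [0.49, 0.1389, 0.1455]
ee_rot: [3.141, 0.001, 1.801]
wrist_force: [0.2, -0.5, -0.1]
width: 0.0449
finger_force: 30.0
```

Request:
servo_tool --pt "-0.25 0.02 0 0 0 0 30" --pt "-0.5 0.04 0 0 0 0 30" --pt "-0.75 0.05 0 0 0 0 30" --pt "-0.855 0.06 0 0 0 0 30"

```text
time: 49.35
tool_pos: [0.5152, 0.0552, 0.1445]
ee_rot: [-3.141, 0.001, 1.797]
wrist_force: [-0.1, -0.5, -0.8]
width: 0.045
finger_force: 30.0
```

Request:
servo_tool --pt "-0.25 0.02 0 0 0 0 30" --pt "-0.5 0.04 0 0 0 0 30" --pt "-0.7 0.05 0 0 0 0 30" --pt "-0.82 0.06 0 0 0 0 30" --pt "-0.855 0.06 0 0 0 0 30" --pt "-0.855 0.06 0 0 0 0 30" --pt "-0.855 0.06 0.1 0 0 0 30" --pt "-0.855 0.06 0.2 0 0 0 30" --pt "-0.855 0.06 0.3 0 0 0 30" --pt "-0.855 0.06 0.35 0 0 0 30" --pt "-0.855 0.06 0.35 0 0 0 30" --pt "-0.855 0.06 0.35 0 0 0 30"

```text
time: 50.35
tool_pos: [0.5396, -0.0236, 0.1087]
ee_rot: [-3.14, -0.001, 1.8]
wrist_force: [-0.0, -0.8, -1.0]
width: 0.0447
finger_force: 30.0
```

Request:
servo_tool --pt "0 0.01 0.1 0 0 0 30" --pt "0 0.01 0.17 0 0 0 30" --pt "0 0.01 0.23 0 0 0 30" --pt "0 0.01 0.27 0 0 0 30" --pt "0 0.01 0.287 0 0 0 30" --pt "0 0.01 0.295 0 0 0 30" --pt "0 0.01 0.295 0 0 0 30" --pt "0 0.01 0.295 0 0 0 30"

```text
time: 51.02
tool_pos: [0.5414, -0.0239, 0.0802]
ee_rot: [3.141, 0.0, 1.799]
wrist_force: [0.1, -1.2, -0.1]
width: 0.0452
finger_force: 30.0
```

Request:
servo_tool --pt "0 0 0 0 0 0 30" --pt "0 0 0 0 0 0 50" --pt "0 0 0 0 0 0 70" --pt "0 0 0 0 0 0 78" --pt "0 0 0 0 0 0 78" --pt "0 0 0 0 0 0 78" --pt "0 0 0 0 0 0 78" --pt "0 0 -0.15 0 0 0 80" --pt "0 0 -0.4 0 0 0 84" --pt "0 0 -0.7 0 0 0 90" --pt "0 0 -1 0 0 0 94"

```text
time: 51.93
tool_pos: [0.5406, -0.0238, 0.1804]
ee_rot: [-3.14, -0.001, 1.799]
wrist_force: [-0.2, -0.1, 0.3]
width: 0.0926
finger_force: 0.0
```

Request:
servo_tool --pt "0.3 -0.3 -0.3 0 0 0 94" --pt "0.7 -0.7 -0.4 0 0 0 94" --pt "1 -1 -0.4 0 0 0 94"

```text
time: 52.18
tool_pos: [0.4432, 0.0377, 0.2206]
ee_rot: [3.137, 0.001, 1.798]
wrist_force: [0.4, 1.1, 1.0]
width: 0.0942
finger_force: 0.0
```

Request:
servo_tool --pt "0.4 -0.3 0 0 0 0 94" --pt "0.7 -0.6 0 0 0 0 94" --pt "1 -0.9 0 0 0 0 94" --pt "1 -0.9 0 0 0 0 94"

```text
time: 52.52
tool_pos: [0.3287, 0.1165, 0.2183]
ee_rot: [3.141, -0.002, 1.803]
wrist_force: [-0.1, 0.6, 0.2]
width: 0.0943
finger_force: 0.0
```

```bash
python3 - <<'E'
from h import *
o=robot.get_obs();print(o["time"],o["tool_pos"])
_,s=snap("side");c,t=snap("top")
for n in("green_cap_jar_mid","salt_shaker_mid","flat_tin_mid","pea_tin_mid","tealight_mid","brown_cap_jar_mid"):
    print(n,[(np.round(d["extent"]),round(d["conf"],2)) for d in robot.find_in(n,"top")[:3]])
s=cv2.cvtColor(s,4);t=cv2.cvtColor(t,4)
cv2.imwrite("pics/w12.png",np.hstack([cv2.resize(s[110:290,200:380],(400,400)),cv2.resize(t[110:290,220:400],(400,400))]))
E
```

```text
52.5167 [0.32868012 0.11648957 0.21826755]
green_cap_jar_mid [(array([239., 200.,  18.,  18.]), 0.56)]
salt_shaker_mid [(array([283., 190.,  16.,  13.]), 0.56)]
flat_tin_mid [(array([364., 203.,  26.,  39.]), 0.58)]
pea_tin_mid [(array([178., 123.,  27.,  26.]), 0.92)]
tealight_mid [(array([238., 247.,  15.,  12.]), 0.73), (array([359., 202.,  51.,  87.]), 0.25)]
brown_cap_jar_mid [(array([261., 195.,  18.,  13.]), 0.74), (array([291., 245.,  19.,  21.]), 0.65), (array([318., 210.,  20.,  16.]), 0.6)]
```

View pics/w12.png

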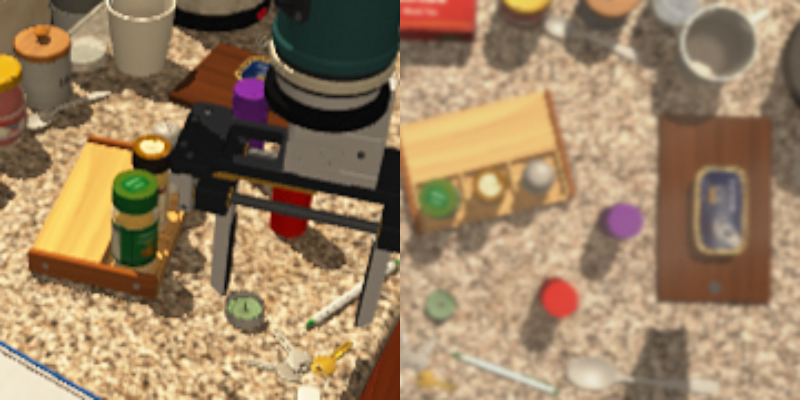

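The final view shows green (438,198), brown (490,185) and salt (540,175) upright in their own seats. The tin lies in the middle of the board at (720,210). The pea tin, tea light and look-alikes haven't moved, and the arm is clear.

```bash
python3 -c "
from bench import robot
print(robot.close_job())"
```

```text
the job is handed in; nothing more can be done
None
```

I handed the job in after about 53 s of the 147 s allowed. The tin lies flat in the middle of the board, and all three containers are upright in the seats they came from. The pea tin and tea light have not moved, and I have not been shown the verdict.

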